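Put the film splicing block away in the wide drawer

ROBOT

A 7-joint arm with a two-finger parallel gripper is mounted at the origin on the work surface. World frame = base frame: x ahead of the robot, y to its left, z up, the work surface at z = 0. Lengths are in mm, angles in rad, forces in N, time in s.
With the tool pointing down it reaches from about 400 to 875 mm from the base axis. Payload 6.5 kg.
Tool frame: the origin (TCP) lies at the very end of the fingers, on their centre line; the grasp point (between the pads) lies 19 mm behind it (ctrl.grasp_offset is the distance from the TCP to the grasp point, in mm); z points along the fingers, y is the line along which they close (so a half turn about z gives the same grasp; the last joint's range is limited). The gripper opens to 88 mm and grips with 3 to 60 N. Pads are 18 mm wide; open, the fingers measure 123 mm over their backs; the gripper's body (75 mm by 187 mm) begins 45 mm behind the grasp point.
Start: joints at [-1.371, 0.536, -0.004, 1.538, 0.003, 1.067, -0.071], TCP at [170.738, 627.167, 238.716] pointing down, gripper open.
Joint ranges: [-2.7, 2.7], [-0.37, 2.16], [-1.27, 1.26], [0.24, 2.4], [-1.31, 4.45], [0.19, 1.91], [-2.76, 2.76]. Speed limits (rad/s): [2.39, 2.39, 3.14, 3.14, 3.14, 3.14, 3.14].

INTERFACE

Orientations are given as a 3x3 rotation matrix whose columns are the frame's x, y, z axes.
In Python, from station import sensors, camera, workorder, ctrl gives the robot as it stands.
- The arm moves only by the tool arm_command, never from a script. Its argument "increments" is a list of rows, each an object with "linear": the shift along the tool's x, y, z in mm, a list of three; "twist": the turn about the tool's z in degrees. A call has 1 to 20 rows; each row shifts and turns the commanded pose from where the row before left it, along the tool's axes as they then stand; what a row does not reach is not made up. A row lasts 1/12 s, in which the tool goes at most 41.7 mm and 7.16 degrees, less where a joint would pass 70% of its speed; a pose out of reach is approached as far as the arm can. A call with a gripper value outside its range is refused whole. "jaw" is the opening, from 0 (shut) to 1 (fully open), set as the call begins (left out, the last holds). The fingers move at their own pace and stop on an object; "squeeze" is the grip in N (left out, the last holds). Time passes only in rows, so rows that do not move let the fingers close. It gives the time, the measured TCP pose, the force, the opening and the grip force at its end, in the units of the state.
- sensors.get_state(): the state, without advancing time (a new reading comes with each control period).
- camera(name): name is "scene" or "top" or "wrist"; returns a dict with "pixels" (420x560x3 uint8, red, green, blue), "range_z" (420x560 float32, mm along the optical axis (not along the pixel's ray), 0 where there is no reading), "fx", "fy", "cx", "cy" (pixels), "D" ([k1, k2, p1, p2, k3] as OpenCV has them; the pictures are not rectified), "eye" and "orientation" of the camera in the world. Camera axes: x right, y up, looking along -z (the intrinsics and any distortion apply to the point x, -y, -z); pixel columns grow to the right and rows downward; lengths in mm; the calibration is good to about 2 mm. A picture is of the moment at which its call begins.
- workorder.finish_job(): hands the job in; it is judged then, once.
The state is a dict: "clock": time; "joints": joint angles; "joint_vel": joint speeds; "tau": joint torques, N m; "tool_pos": TCP position; "ee_rot": TCP orientation; "contact_force": force on the tool from outside, world axes, zero at the start; "wrist_torque": the same for the moment, N m; "width": opening from 0.0 (shut) to 1.0 (fully open); "grasp_force": force on a finger pad.
Only numpy, scipy, OpenCV 4.12 (cv2) and the standard library are available. Lean on these libraries where they do the work, as an engineer would, in place of code of your own. Each camera call takes 0.05 s, during which the arm holds its last target. There are 200 camera calls.

TASK

Pull the wide drawer all the way out to its stop, then put the aluminium splicing block away in it: set down flat and right way up on the drawer's floor, not dropped. Leave the wide drawer fully out, the narrow drawer shut, and the carton and the film reel that lie on the bench at either side where they are.

Things in the scene. Friction and masses are not known exactly. Their poses are not given: they have to be found in the camera images.
- wide_handle (a point): Middle of the wide drawer's steel bar handle, moving with the drawer; x points into the unit, z up. The wide drawer is in the wider of two low grey units side by side (left or right varies): 260 mm deep, 220 mm wide, 105 mm high. Bar 12 mm thick, 110 mm long (y), 75 mm above the table, its axis 45 mm before the drawer's front face (39 mm gap behind it; a thin stem 48 mm either side).
- wide_drawer (a joint): Travel of the wide drawer in m: 0 shut, grows as it comes out along the handle's -x, 0.18 at its stop. May start slightly ajar. Light to move (a few N).
- wide_floor (a point): Middle of the front edge of the wide drawer's inner floor, at the inner face of its front panel, 19 mm above the table; moves with the drawer; x into the unit, z up. Floor 219 mm long (x), 184 mm wide. Side walls 5 mm thick, 50 mm high above the floor; front panel 81 mm above it, 20 mm thick. At the stop the floor from x = 0 to 175 mm is open to above, the rest is under the unit's top.
- narrow_handle (a point): Middle of the narrow drawer's bar handle, 70 mm long, same height, thickness and distance from its front. It belongs to the narrower grey unit, 260 mm deep, 150 mm wide, 105 mm high, beside the wide one.
- narrow_drawer (a joint): Travel of the narrow unit's drawer in m, 0 shut; it starts shut.
- splice_block: The splicing block: a plain solid aluminium bar 120 mm long (x), 46 mm wide (y), 26 mm high (z), 0.3 to 0.5 kg, a dark film channel along its top with two thin cutting slots across and short (3 mm) pins. It lies flat on the table in front of the narrow unit. Origin: centre of its underside.
- carton2: Yellow film carton, 100 x 100 x 30 mm, lying on the bench to the robot's right of the drawers. Origin: centre of its underside. (A like carton lies on the narrow unit.)
- reel1: Grey and black film reel, 140 mm across, 18 mm high, lying flat on the bench to the robot's left of the drawers. Origin: centre of its underside.
Not all that is in view belongs to the job. Several things have the shape of the splice_block; the one meant has the colours described above.

How it is judged (in metres and radians):
On the way:
1. the wide drawer is pulled out to within 10 mm of its stop (value of joint wide_drawer above 0.17 m), for 0.2 s.
At the end, for the whole second after the job is handed in: The wide drawer stands out within 12 mm of its stop, the splicing block rests still, flat and right way up (within 0.1 rad) on that drawer's floor (within 6 mm of it), the narrow drawer is shut (less than 20 mm out), and the carton and the reel on the bench are within 30 mm of where they started (value of joint wide_drawer above 0.168 m and value of joint narrow_drawer below 0.02 m and x of splice_block in the frame of wide_floor between 0 and 0.219 m and y of splice_block in the frame of wide_floor between -0.092 and 0.092 m and z of splice_block in the frame of wide_floor between -0.005 and 0.006 m and angle between splice_block's own z axis and vertical below 0.1 rad and linear speed of splice_block below 0.02 m/s and distance of each of carton2, reel1 from where it was at the start of the episode below 0.03 m); the robot touches nothing.
It fails at once if the splicing block is dropped or thrown (moves faster than 0.65 m/s with no finger on it: a fall of about 20 mm) (contact force between the fingers and splice_block below 0.1 N and linear speed of splice_block above 0.65 m/s).
It fails at once if the narrow drawer is pulled out more than 30 mm (value of joint narrow_drawer above 0.03 m).
It fails at once if the carton or the reel on the bench is shoved more than 50 mm (distance of any of carton2, reel1 from where it was at the start of the episode above 0.05 m).
It also fails if it takes over 58 s, if anything falls off the work surface, if the arm or the gripper's body presses on something with over 40 N, if the wrist force passes 120 N, or if a joint passes its speed limit or range.

## Working session

There is one attempt and no reset: what is moved stays moved. The work goes in short steps, Python scripts to look and compute and a tool call to move; the robot and the scene stay as the last step left them, time stands still between calls to the robot, and variables do not carry over. Pictures are saved under pics/ and viewed, at most 10 in all, crops included, and the job is handed in when it is done.

Besides the shell and the picture viewer there is one more tool, called as name([rows], argument=value, ...), one row to a line, values as JSON. arm_command: Moves the arm, as the interface text tells. Its arguments: {"type":"object","properties":{"increments":{"type":"array"},"jaw":{"type":"number"},"squeeze":{"type":"number"}},"required":["increments"]}

```bash
mkdir -p pics; cat > h.py <<'E'
import numpy as np, cv2
from station import sensors, camera, workorder, ctrl
def snap(n,f):
    c=camera(n); cv2.imwrite(f'pics/{f}.png',c['pixels'][:,:,::-1]); np.save(f'pics/{f}.npy',c,allow_pickle=True); return c
def load(f): return np.load(f'pics/{f}.npy',allow_pickle=True).item()
def world(c,u,v,r=1,z=None):
    K=np.array([[c['fx'],0,c['cx']],[0,c['fy'],c['cy']],[0,0,1.]])
    p=cv2.undistortPoints(np.array([[[u,v]]],float),K,np.array(c['D'],float))[0,0]
    d=np.array([p[0],-p[1],-1.]); R=np.array(c['orientation']); e=np.array(c['eye'])
    if z is not None:
        w=R@d; return e+w*(z-e[2])/w[2]
    a=c['range_z'][int(v)-r:int(v)+r+1,int(u)-r:int(u)+r+1]; a=a[a>0]
    return e+R@(d*np.median(a))
E
python3 - <<'E'
from h import *
snap('top','top0'); snap('scene','sc0')
s=sensors.get_state(); print(s['tool_pos'],np.round(s['ee_rot'],3),s['width'],ctrl.grasp_offset)
E
```

```text
[170.62020209 626.65237486 237.95753843] [[-0.965  0.263 -0.   ]
 [ 0.263  0.965 -0.001]
 [-0.    -0.002 -1.   ]] 1.0030614386960135 18.700000000000003
```

View pics/top0.png

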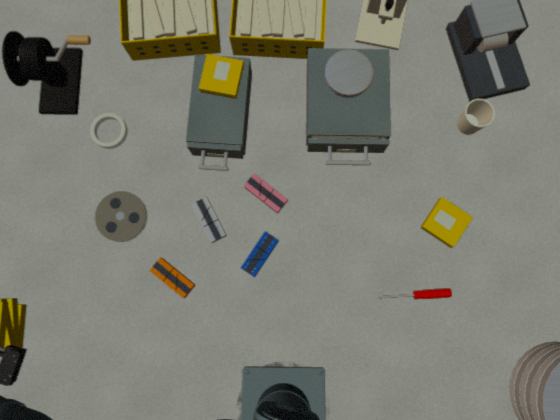

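View pics/sc0.png

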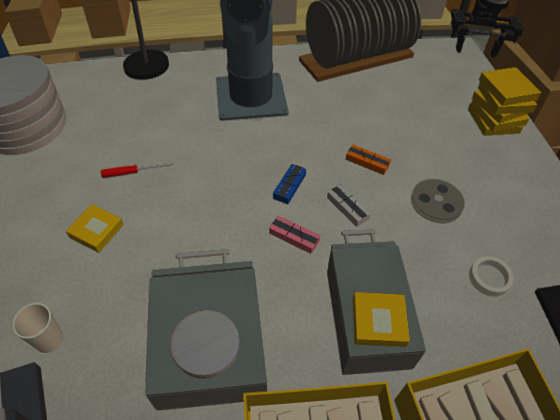

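Top view: four block-shaped things: silver (211,220), pink (266,193), blue (260,254) and orange (173,278). Silver fits: it is bare aluminium with a dark channel, in front of the narrow unit. The wide unit is at (348,100) with its handle at (348,162). The narrow unit is at (220,105), the carton at (447,222) and the reel at (121,216).

```bash
python3 - <<'E'
from h import *
c=load('top0'); im=cv2.imread('pics/top0.png')
a=cv2.resize(im[185:260,165:265],None,fx=5,fy=5,interpolation=2)
b=cv2.resize(im[120:175,295:400],None,fx=5,fy=5,interpolation=2)
o=np.zeros((660,525,3),np.uint8); o[:375,:500]=a; o[385:660,:525]=b
cv2.imwrite('pics/crop0.png',cv2.resize(o,None,fx=.9,fy=.9))
p=lambda n,u,v,**k: print(n,np.round(world(c,u,v,**k),1))
p('block',211,220); p('carton',447,222); p('reel',121,225)
for u in(330,340,348,358,366): p('bar',u,162,z=81); 
p('bar d',348,162,r=0)
for u,v in((310,60),(385,60),(308,133),(388,133)): p('top',u,v)
for q in ((308,151),(388,151)): p('front',*q,z=100)
# silver block mask by height
ys,xs=np.mgrid[190:250,188:236]
P=np.array([world(c,x,y,r=0) if c['range_z'][y,x]>0 else [0,0,0] for x,y in zip(xs.ravel(),ys.ravel())])
m=(P[:,2]>15)&(P[:,2]<40); Q=P[m]; rect=cv2.minAreaRect(Q[:,:2].astype(np.float32)); print(m.sum(),rect,np.round(cv2.boxPoints(rect)),np.median(Q[:,2]))
# handle points
ys,xs=np.mgrid[153:172,318:380]
P=np.array([world(c,x,y,r=0) if c['range_z'][y,x]>0 else [0,0,0] for x,y in zip(xs.ravel(),ys.ravel())])
m=(P[:,2]>65)&(P[:,2]<90); Q=P[m]; rect=cv2.minAreaRect(Q[:,:2].astype(np.float32)); print(m.sum(),rect,np.round(cv2.boxPoints(rect)),np.median(Q[:,2]))
E
```

```text
block [492.2 200.8  27. ]
carton [ 491.3 -438.2   28.1]
reel [477.9 448.2  17.4]
bar [ 642.5 -118.6   81. ]
bar [ 642.6 -145.1   81. ]
bar [ 642.8 -166.3   81. ]
bar [ 643.  -192.9   81. ]
bar [ 643.1 -214.1   81. ]
bar d [ 642.8 -166.3   81. ]
top [921.2 -64.8 101.1]
top [ 920.2 -266.8  105.4]
top [715.7 -59.3 101.1]
top [ 716.7 -270.1  102.1]
front [666.9 -59.4 100. ]
front [ 668.3 -269.3  100. ]
739 ((495.5091857910156, 208.833251953125), (120.55150604248047, 45.1731071472168), 28.073753356933594) [[432. 200.]
 [453. 161.]
 [559. 217.]
 [538. 257.]] 25.188414484125815
250 ((653.0482177734375, -165.2940673828125), (32.25410461425781, 119.97711181640625), 0.49413198232650757) [[ 636. -105.]
 [ 637. -225.]
 [ 670. -225.]
 [ 669. -105.]] 77.83417896085723
```

View pics/crop0.png

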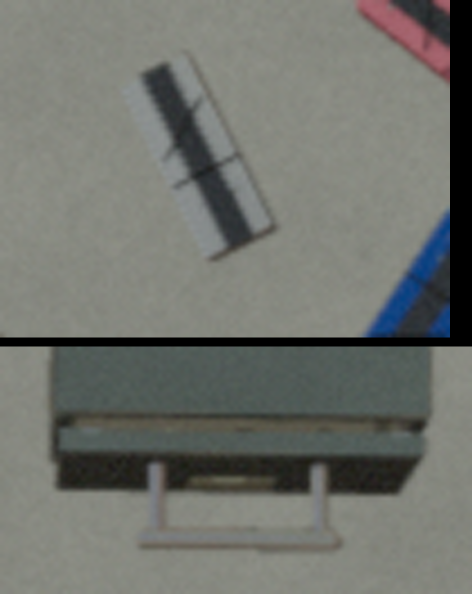

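The crop confirms the silver body, dark channel and two cutting slots. The block is at about (495, 209), 27 mm high, long axis 28° from x. The bar is at about (642, -165), with its top at 81 mm. First I turn the tool so it closes along world x.

arm_command([
  {"linear": [0, 0, 0], "twist": 6.8},
  {"linear": [0, 0, 0], "twist": 6.8},
  {"linear": [0, 0, 0], "twist": 6.8},
  {"linear": [0, 0, 0], "twist": 6.8},
  {"linear": [0, 0, 0], "twist": 6.8},
  {"linear": [0, 0, 0], "twist": 6.8},
  {"linear": [0, 0, 0], "twist": 6.8},
  {"linear": [0, 0, 0], "twist": 6.8},
  {"linear": [0, 0, 0], "twist": 6.8},
  {"linear": [0, 0, 0], "twist": 6.8},
  {"linear": [0, 0, 0], "twist": 6.8},
  {"linear": [0, 0, 0], "twist": 0},
], jaw=0.39, squeeze=25)

```text
clock: 1.1
tool_pos: [170.5, 626.9, 238.2]
ee_rot: [[0.004, 1.0, 0.0], [1.0, -0.004, -0.001], [-0.001, 0.0, -1.0]]
contact_force: [0.0, -0.1, 0.4]
width: 0.392
grasp_force: 0.0
```

arm_command([
  {"linear": [-33, 19.6, 0], "twist": 0},
  {"linear": [-33, 19.6, 0], "twist": 0},
  {"linear": [-33, 19.6, 0], "twist": 0},
  {"linear": [-33, 19.6, 0], "twist": 0},
  {"linear": [-33, 19.6, 0], "twist": 0},
  {"linear": [-33, 19.6, 0], "twist": 0},
  {"linear": [-33, 19.6, 0], "twist": 0},
  {"linear": [-33, 19.6, 0], "twist": 0},
  {"linear": [-33, 19.6, 0], "twist": 0},
  {"linear": [-33, 19.6, 0], "twist": 0},
  {"linear": [-33, 19.6, 0], "twist": 0},
  {"linear": [-33, 19.6, 0], "twist": 0},
  {"linear": [-33, 19.6, 0], "twist": 0},
  {"linear": [-33, 19.6, 0], "twist": 0},
  {"linear": [-33, 19.6, 0], "twist": 0},
  {"linear": [-33, 19.6, 0], "twist": 0},
  {"linear": [-33, 19.6, 0], "twist": 0},
  {"linear": [-33, 19.6, 0], "twist": 0},
  {"linear": [-33, 19.6, 0], "twist": 0},
  {"linear": [-33, 19.6, 0], "twist": 0},
])

```text
clock: 2.77
tool_pos: [562.9, -34.7, 238.6]
ee_rot: [[-0.004, 1.0, -0.0], [1.0, 0.004, 0.0], [0.0, -0.0, -1.0]]
contact_force: [1.6, 0.4, -0.1]
width: 0.389
grasp_force: 0.0
```

arm_command([
  {"linear": [-33, 19.6, 0], "twist": 0},
  {"linear": [-33, 19.6, 0], "twist": 0},
  {"linear": [-33, 19.6, 0], "twist": 0},
  {"linear": [-33, 19.6, 0], "twist": 0},
  {"linear": [0, 0, 25], "twist": 0},
  {"linear": [0, 0, 25], "twist": 0},
  {"linear": [0, 0, 25], "twist": 0},
  {"linear": [0, 0, 25], "twist": 0},
  {"linear": [0, 0, 0], "twist": 0},
  {"linear": [0, 0, 0], "twist": 0},
])

```text
clock: 3.6
tool_pos: [639.8, -164.8, 137.8]
ee_rot: [[-0.002, 1.0, -0.003], [1.0, 0.002, 0.001], [0.001, -0.003, -1.0]]
contact_force: [0.4, -0.3, 1.0]
width: 0.386
grasp_force: 0.0
```

arm_command([
  {"linear": [0, 2, 20], "twist": 0},
  {"linear": [0, 0, 20], "twist": 0},
  {"linear": [0, 0, 16], "twist": 0},
  {"linear": [0, 0, 14], "twist": 0},
  {"linear": [0, 0, 12], "twist": 0},
  {"linear": [0, 0, 0], "twist": 0},
  {"linear": [0, 0, 0], "twist": 0},
])

```text
clock: 4.18
tool_pos: [643.0, -165.2, 57.1]
ee_rot: [[0.0, 1.0, 0.0], [1.0, -0.0, -0.0], [-0.0, 0.0, -1.0]]
contact_force: [0.4, -0.3, -0.7]
width: 0.391
grasp_force: 0.0
```

arm_command([
  {"linear": [0, 0, 0], "twist": 0},
  {"linear": [0, 0, 0], "twist": 0},
  {"linear": [0, 0, 0], "twist": 0},
  {"linear": [0, 0, 0], "twist": 0},
  {"linear": [0, 0, 0], "twist": 0},
  {"linear": [0, 0, 0], "twist": 0},
], jaw=0)

```text
clock: 4.68
tool_pos: [643.5, -165.2, 57.6]
ee_rot: [[0.0, 1.0, 0.002], [1.0, -0.0, -0.0], [-0.0, 0.002, -1.0]]
contact_force: [0.7, 1.2, 4.7]
width: 0.119
grasp_force: 24.7
```

arm_command([
  {"linear": [0, -5, 0], "twist": 0},
  {"linear": [0, -10, 0], "twist": 0},
  {"linear": [0, -12, 0], "twist": 0},
  {"linear": [0, -12, 0], "twist": 0},
  {"linear": [0, -12, 0], "twist": 0},
  {"linear": [0, -12, 0], "twist": 0},
  {"linear": [0, -12, 0], "twist": 0},
  {"linear": [0, -12, 0], "twist": 0},
  {"linear": [0, -12, 0], "twist": 0},
  {"linear": [0, -12, 0], "twist": 0},
  {"linear": [0, -12, 0], "twist": 0},
  {"linear": [0, -12, 0], "twist": 0},
  {"linear": [0, -10, 0], "twist": 0},
  {"linear": [0, -5, 0], "twist": 0},
  {"linear": [0, 0, 0], "twist": 0},
])

```text
clock: 5.93
tool_pos: [491.7, -163.9, 57.4]
ee_rot: [[0.0, 1.0, -0.0], [1.0, -0.0, 0.002], [0.002, -0.0, -1.0]]
contact_force: [-1.2, 3.9, 10.0]
width: 0.12
grasp_force: 24.4
```

arm_command([
  {"linear": [0, -4, 0], "twist": 0},
  {"linear": [0, -4, 0], "twist": 0},
  {"linear": [0, -3, 0], "twist": 0},
  {"linear": [0, 0, 0], "twist": 0},
])

```text
clock: 6.27
tool_pos: [481.7, -163.8, 57.4]
ee_rot: [[-0.0, 1.0, 0.001], [1.0, 0.0, 0.002], [0.002, 0.001, -1.0]]
contact_force: [-0.4, 3.9, 10.2]
width: 0.12
grasp_force: 24.4
```

arm_command([
  {"linear": [0, -3, 0], "twist": 0},
  {"linear": [0, -3, 0], "twist": 0},
  {"linear": [0, 0, 0], "twist": 0},
])

```text
clock: 6.52
tool_pos: [475.8, -163.8, 57.4]
ee_rot: [[-0.0, 1.0, 0.001], [1.0, 0.0, 0.002], [0.002, 0.001, -1.0]]
contact_force: [-0.6, 3.6, 10.6]
width: 0.118
grasp_force: 24.4
```

arm_command([
  {"linear": [0, -3, 0], "twist": 0},
  {"linear": [0, -3, 0], "twist": 0},
  {"linear": [0, 0, 0], "twist": 0},
])

```text
clock: 6.77
tool_pos: [472.0, -163.8, 57.5]
ee_rot: [[-0.001, 1.0, 0.004], [1.0, 0.001, 0.001], [0.001, 0.004, -1.0]]
contact_force: [5.9, 3.8, 3.6]
width: 0.124
grasp_force: 24.8
```

arm_command([
  {"linear": [0, -3, 0], "twist": 0},
  {"linear": [0, -3, 0], "twist": 0},
  {"linear": [0, 0, 0], "twist": 0},
])

```text
clock: 7.02
tool_pos: [471.9, -163.9, 57.8]
ee_rot: [[-0.003, 1.0, 0.014], [1.0, 0.003, -0.003], [-0.003, 0.014, -1.0]]
contact_force: [21.9, 2.3, -17.1]
width: 0.121
grasp_force: 25.4
```

The stop is reached at bar x ≈ 472. I'll relax the pull, open and lift straight up.

arm_command([
  {"linear": [0, 3, 0], "twist": 0},
  {"linear": [0, 3, 0], "twist": 0},
  {"linear": [0, 0, 0], "twist": 0},
])

```text
clock: 7.27
tool_pos: [472.0, -163.8, 57.5]
ee_rot: [[-0.001, 1.0, 0.003], [1.0, 0.001, 0.001], [0.001, 0.003, -1.0]]
contact_force: [5.1, 3.3, 5.1]
width: 0.119
grasp_force: 24.7
```

arm_command([
  {"linear": [0, 0, 0], "twist": 0},
  {"linear": [0, 0, 0], "twist": 0},
  {"linear": [0, 0, 0], "twist": 0},
  {"linear": [0, 0, 0], "twist": 0},
  {"linear": [0, 0, 0], "twist": 0},
], jaw=0.39)

```text
clock: 7.68
tool_pos: [469.1, -165.1, 56.5]
ee_rot: [[0.001, 1.0, -0.001], [1.0, -0.001, 0.0], [0.0, -0.001, -1.0]]
contact_force: [-0.4, -0.2, -0.2]
width: 0.387
grasp_force: 0.0
```

arm_command([
  {"linear": [0, 0, -15], "twist": 0},
  {"linear": [0, 0, -25], "twist": 0},
  {"linear": [0, 0, -30], "twist": 0},
  {"linear": [0, 0, -30], "twist": 0},
  {"linear": [0, 0, -30], "twist": 0},
  {"linear": [0, 0, -20], "twist": 0},
  {"linear": [0, 0, 0], "twist": 0},
])

```text
clock: 8.27
tool_pos: [471.7, -166.0, 210.3]
ee_rot: [[0.001, 1.0, 0.006], [1.0, -0.001, -0.001], [-0.001, 0.006, -1.0]]
contact_force: [1.0, -0.6, 0.6]
width: 0.39
grasp_force: 0.0
```

arm_command([
  {"linear": [30, 2, 0], "twist": 0},
  {"linear": [37, 2.5, 0], "twist": 0},
  {"linear": [38, 2.5, 0], "twist": 0},
  {"linear": [38, 2.5, 0], "twist": 0},
  {"linear": [38, 2.5, 0], "twist": 0},
  {"linear": [38, 2.5, 0], "twist": 0},
  {"linear": [38, 2.5, 0], "twist": 0},
  {"linear": [38, 2.5, 0], "twist": 0},
  {"linear": [38, 2.5, 0], "twist": 0},
  {"linear": [32, 2, 0], "twist": 0},
  {"linear": [10, 0, 0], "twist": 0},
  {"linear": [0, 0, 0], "twist": 0},
], jaw=0.8, squeeze=40)

```text
clock: 9.27
tool_pos: [492.9, 213.1, 205.5]
ee_rot: [[-0.005, 1.0, -0.001], [1.0, 0.005, -0.0], [-0.0, -0.001, -1.0]]
contact_force: [0.0, -0.5, 0.1]
width: 0.801
grasp_force: 0.0
```

arm_command([
  {"linear": [0, 0, 0], "twist": 6.9},
  {"linear": [0, 0, 0], "twist": 6.9},
  {"linear": [0, 0, 0], "twist": 6.9},
  {"linear": [0, 0, 0], "twist": 6.9},
  {"linear": [0, 0, 0], "twist": 6.9},
  {"linear": [0, 0, 0], "twist": 6.9},
  {"linear": [0, 0, 0], "twist": 6.9},
  {"linear": [0, 0, 0], "twist": 6.9},
  {"linear": [0, 0, 0], "twist": 6.8},
  {"linear": [0, 0, 0], "twist": 0},
  {"linear": [0, 0, 0], "twist": 0},
])

```text
clock: 10.18
tool_pos: [493.8, 208.1, 206.3]
ee_rot: [[0.883, 0.47, -0.001], [0.47, -0.883, -0.001], [-0.001, 0.001, -1.0]]
contact_force: [-0.2, 0.0, -0.0]
width: 0.803
grasp_force: 0.0
```

```bash
python3 - <<'E'
from h import *
s=sensors.get_state(); R=np.array(s['ee_rot']); t=np.array(s['tool_pos'])
c=snap('wrist','w1'); d=snap('top','top1')
H,W=c['range_z'].shape
ys,xs=np.mgrid[0:H:3,0:W:3]
P=np.array([world(c,x,y,r=0) if c['range_z'][y,x]>0 else [0,0,0] for x,y in zip(xs.ravel(),ys.ravel())])
near=np.linalg.norm(P[:,:2]-[495,209],axis=1)<85
Q=P[near&(P[:,2]>18)&(P[:,2]<34)]
rect=cv2.minAreaRect(Q[:,:2].astype(np.float32)); print(len(Q),rect)
print(np.round(t,1),np.round(R,3).tolist(), R.T@(np.array([495.5,208.8,0])-t))
a=cv2.imread('pics/w1.png'); b=cv2.resize(cv2.imread('pics/top1.png')[100:260,200:420],None,fx=1.8,fy=1.8)
o=np.zeros((420,796,3),np.uint8);o[:,:400]=cv2.resize(a,(400,420));o[:288,400:796]=b
cv2.imwrite('pics/v1.png',o)
E
```

```text
784 ((497.0335693359375, 207.1063232421875), (119.64704895019531, 45.13286209106445), 29.184568405151367)
[493.8 208.1 206.3] [[0.883, 0.47, -0.001], [0.47, -0.883, -0.001], [-0.001, 0.001, -1.0]] [2.10389752e+00 3.09663875e-02 2.06311749e+02]
```

View pics/v1.png

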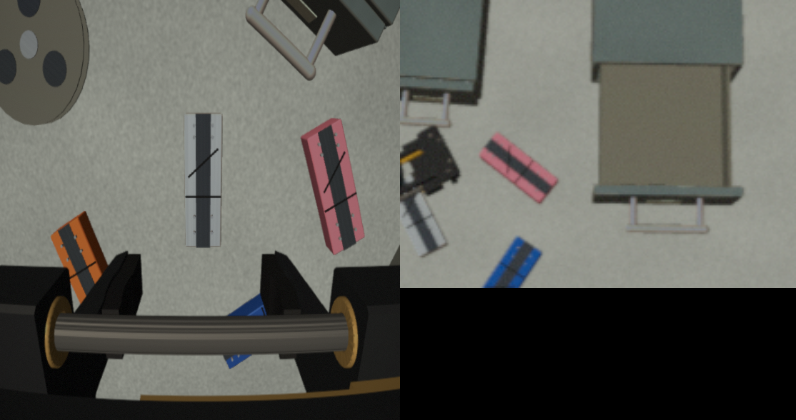

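The drawer is out and empty. In the wrist view the silver block (203,180) is aligned with the fingers. Descending.

arm_command([
  {"linear": [2, 0, 25], "twist": 0},
  {"linear": [0, 0, 30], "twist": 0},
  {"linear": [0, 0, 30], "twist": 0},
  {"linear": [0, 0, 30], "twist": 0},
  {"linear": [0, 0, 25], "twist": 0},
  {"linear": [0, 0, 20], "twist": 0},
  {"linear": [0, 0, 15], "twist": 0},
  {"linear": [0, 0, 10], "twist": 0},
  {"linear": [0, 0, 8], "twist": 0},
  {"linear": [0, 0, 6], "twist": 0},
  {"linear": [0, 0, 0], "twist": 0},
  {"linear": [0, 0, 0], "twist": 0},
])

```text
clock: 11.28
tool_pos: [496.1, 211.0, 8.1]
ee_rot: [[0.883, 0.469, 0.001], [0.469, -0.883, 0.0], [0.001, -0.0, -1.0]]
contact_force: [0.9, 0.1, -0.4]
width: 0.8
grasp_force: 0.0
```

arm_command([
  {"linear": [0, 1, 4], "twist": 0},
  {"linear": [0, 0, 0], "twist": 0},
  {"linear": [0, 0, 0], "twist": 0},
])

```text
clock: 11.53
tool_pos: [496.3, 210.2, 4.0]
ee_rot: [[0.883, 0.469, 0.0], [0.469, -0.883, 0.0], [0.0, -0.0, -1.0]]
contact_force: [0.1, 0.3, 0.3]
width: 0.802
grasp_force: 0.0
```

arm_command([
  {"linear": [0, 0, 0], "twist": 0},
  {"linear": [0, 0, 0], "twist": 0},
  {"linear": [0, 0, 0], "twist": 0},
  {"linear": [0, 0, 0], "twist": 0},
  {"linear": [0, 0, 0], "twist": 0},
  {"linear": [0, 0, 0], "twist": 0},
  {"linear": [0, 0, 0], "twist": 0},
], jaw=0, squeeze=40)

```text
clock: 12.12
tool_pos: [496.5, 209.6, 3.9]
ee_rot: [[0.883, 0.469, 0.001], [0.469, -0.883, -0.0], [0.0, 0.001, -1.0]]
contact_force: [1.1, -2.1, 0.7]
width: 0.515
grasp_force: 40.0
```

arm_command([
  {"linear": [0, 0, -5], "twist": 0},
  {"linear": [0, 0, -10], "twist": 0},
  {"linear": [0, 0, -10], "twist": 0},
  {"linear": [0, 0, 0], "twist": 0},
])

```text
clock: 12.45
tool_pos: [497.2, 210.8, 30.7]
ee_rot: [[0.883, 0.469, 0.002], [0.469, -0.883, 0.001], [0.003, -0.0, -1.0]]
contact_force: [0.5, 1.1, -4.3]
width: 0.515
grasp_force: 40.0
```

arm_command([
  {"linear": [0, 0, -20], "twist": 0},
  {"linear": [0, 0, -25], "twist": 0},
  {"linear": [0, 0, -30], "twist": 0},
  {"linear": [0, 0, -30], "twist": 0},
  {"linear": [0, 0, -25], "twist": 5},
  {"linear": [0, 0, -15], "twist": 6},
  {"linear": [0, 0, 0], "twist": 6},
  {"linear": [0, 0, 0], "twist": 6},
  {"linear": [0, 0, 0], "twist": 5},
  {"linear": [0, 0, 0], "twist": 0},
  {"linear": [0, 0, 0], "twist": 0},
])

```text
clock: 13.37
tool_pos: [495.8, 210.2, 173.7]
ee_rot: [[1.0, 0.003, -0.0], [0.003, -1.0, -0.0], [-0.0, 0.0, -1.0]]
contact_force: [0.2, 0.5, -2.7]
width: 0.523
grasp_force: 40.0
```

arm_command([
  {"linear": [4, 12, 0], "twist": 0},
  {"linear": [8, 22, 0], "twist": 0},
  {"linear": [10, 30, 0], "twist": 0},
  {"linear": [10, 30, 0], "twist": 0},
  {"linear": [10, 30, 0], "twist": 0},
  {"linear": [10, 30, 0], "twist": 0},
  {"linear": [10, 30, 0], "twist": 0},
  {"linear": [10, 30, 0], "twist": 0},
  {"linear": [10, 30, 0], "twist": 0},
  {"linear": [10, 30, 0], "twist": 0},
  {"linear": [10, 30, 0], "twist": 0},
  {"linear": [10, 30, 0], "twist": 0},
  {"linear": [8, 22, 0], "twist": 0},
  {"linear": [6, 14, 0], "twist": 0},
  {"linear": [2, 5, 0], "twist": 0},
  {"linear": [0, 0, 0], "twist": 0},
  {"linear": [0, 0, 0], "twist": 0},
])

```text
clock: 14.78
tool_pos: [623.5, -164.5, 173.4]
ee_rot: [[1.0, 0.0, -0.001], [0.0, -1.0, 0.001], [-0.001, -0.001, -1.0]]
contact_force: [-0.0, 0.8, -4.7]
width: 0.518
grasp_force: 40.0
```

```bash
python3 - <<'E'
from h import *
c=snap('top','top2'); w=snap('wrist','w2')
c1=load('top1')
p=lambda n,u,v,z: print(n,np.round(world(c1,u,v,z=z),1))
# px from v1: u=200+(X-400)/1.8, v=100+Y/1.8
f=lambda X,Y:(200+(X-400)/1.8,100+Y/1.8)
p('panel top back L',*f(600,187),100);p('panel top back R',*f(735,187),100)
p('bar',*f(668,229),81); p('unit edge L',*f(597,80),105);p('unit edge R',*f(741,80),105)
p('floorL',*f(600,130),69);p('floorR',*f(731,130),69)
b=cv2.resize(cv2.imread('pics/top2.png')[100:220,280:420],(396,340))
o=np.zeros((420,796,3),np.uint8);o[:,:400]=cv2.resize(cv2.imread('pics/w2.png'),(400,420));o[:340,400:]=b
cv2.imwrite('pics/v2.png',o)
E
```

```text
panel top back L [526.  -67.4 100. ]
panel top back R [ 527.4 -260.7  100. ]
bar [ 468.5 -166.3   81. ]
unit edge L [683.3 -62.9 105. ]
unit edge R [ 684.6 -272.5  105. ]
floorL [617.1 -69.   69. ]
floorR [ 618.4 -263.1   69. ]
```

View pics/v2.png

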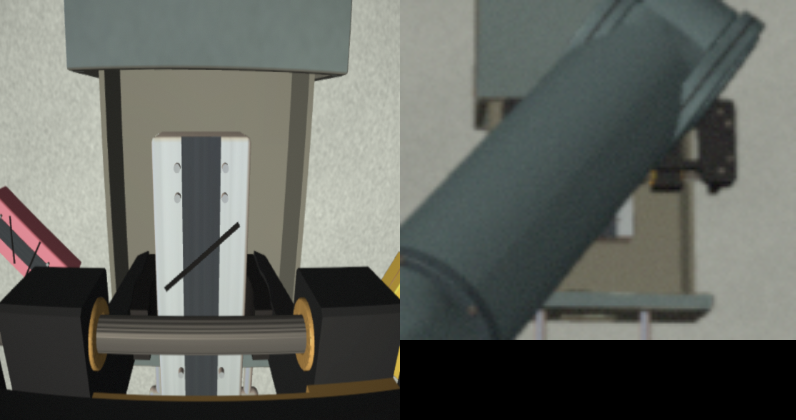

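The block hangs centred between the drawer walls (113 and 300 in the wrist view), clear of front and unit. Lowering.

arm_command([
  {"linear": [0, 0, 12], "twist": 0},
  {"linear": [0, 0, 20], "twist": 0},
  {"linear": [0, 0, 25], "twist": 0},
  {"linear": [0, 0, 25], "twist": 0},
  {"linear": [0, 0, 20], "twist": 0},
  {"linear": [0, 0, 15], "twist": 0},
  {"linear": [0, 0, 12], "twist": 0},
  {"linear": [0, 0, 8], "twist": 0},
  {"linear": [0, 0, 4], "twist": 0},
  {"linear": [0, 0, 0], "twist": 0},
  {"linear": [0, 0, 0], "twist": 0},
])

```text
clock: 15.8
tool_pos: [624.6, -165.2, 33.4]
ee_rot: [[1.0, -0.0, 0.001], [-0.0, -1.0, -0.0], [0.001, 0.0, -1.0]]
contact_force: [-0.1, -0.4, -3.5]
width: 0.518
grasp_force: 40.0
```

arm_command([
  {"linear": [0, 0, 3], "twist": 0},
  {"linear": [0, 0, 2], "twist": 0},
  {"linear": [0, 0, 2], "twist": 0},
  {"linear": [0, 0, 0], "twist": 0},
  {"linear": [0, 0, 0], "twist": 0},
])

```text
clock: 16.22
tool_pos: [624.0, -164.9, 25.7]
ee_rot: [[1.0, -0.0, -0.0], [-0.0, -1.0, 0.0], [-0.0, -0.0, -1.0]]
contact_force: [0.3, 1.2, -4.1]
width: 0.516
grasp_force: 40.0
```

arm_command([
  {"linear": [0, 0, 1], "twist": 0},
  {"linear": [0, 0, 1], "twist": 0},
  {"linear": [0, 0, 0], "twist": 0},
])

```text
clock: 16.47
tool_pos: [623.9, -164.9, 23.6]
ee_rot: [[1.0, -0.0, -0.0], [-0.0, -1.0, 0.0], [-0.0, -0.0, -1.0]]
contact_force: [-0.0, 0.1, -3.1]
width: 0.517
grasp_force: 40.0
```

arm_command([
  {"linear": [0, 0, 1], "twist": 0},
  {"linear": [0, 0, 0], "twist": 0},
  {"linear": [0, 0, 0], "twist": 0},
])

```text
clock: 16.72
tool_pos: [624.3, -165.1, 22.9]
ee_rot: [[1.0, -0.0, 0.001], [-0.0, -1.0, -0.0], [0.001, 0.0, -1.0]]
contact_force: [0.2, 0.4, -2.4]
width: 0.514
grasp_force: 40.0
```

arm_command([
  {"linear": [0, 0, 1], "twist": 0},
  {"linear": [0, 0, 0.5], "twist": 0},
  {"linear": [0, 0, 0], "twist": 0},
])

```text
clock: 16.97
tool_pos: [625.5, -165.0, 22.9]
ee_rot: [[1.0, -0.0, 0.003], [-0.0, -1.0, 0.0], [0.003, -0.0, -1.0]]
contact_force: [-1.7, 2.3, 8.0]
width: 0.519
grasp_force: 40.0
```

Contact: TCP stays at 22.9 and the force has turned upward to +8 N. Releasing gently and rising.

arm_command([
  {"linear": [0, 0, 0], "twist": 0},
  {"linear": [0, 0, 0], "twist": 0},
  {"linear": [0, 0, 0], "twist": 0},
  {"linear": [0, 0, 0], "twist": 0},
], jaw=0.68)

```text
clock: 17.3
tool_pos: [624.0, -165.1, 21.2]
ee_rot: [[1.0, -0.001, -0.0], [-0.001, -1.0, -0.0], [-0.0, 0.0, -1.0]]
contact_force: [0.4, 0.0, 0.5]
width: 0.681
grasp_force: 0.0
```

arm_command([
  {"linear": [0, 0, -5], "twist": 0},
  {"linear": [0, 0, -15], "twist": 0},
  {"linear": [0, 0, -25], "twist": 0},
  {"linear": [0, 0, -30], "twist": 0},
  {"linear": [0, 0, -30], "twist": 0},
  {"linear": [0, 0, -30], "twist": 0},
  {"linear": [0, 0, -30], "twist": 0},
  {"linear": [0, 0, -20], "twist": 0},
  {"linear": [0, -30, 0], "twist": 0},
  {"linear": [0, -35, 0], "twist": 0},
  {"linear": [0, -35, 0], "twist": 0},
  {"linear": [0, -35, 0], "twist": 0},
  {"linear": [0, -35, 0], "twist": 0},
  {"linear": [0, -30, 0], "twist": 0},
  {"linear": [0, -20, 0], "twist": 0},
  {"linear": [0, 0, 0], "twist": 0},
  {"linear": [0, 0, 0], "twist": 0},
])

```text
clock: 18.72
tool_pos: [624.1, 56.1, 207.2]
ee_rot: [[1.0, 0.002, 0.001], [0.002, -1.0, 0.0], [0.001, -0.0, -1.0]]
contact_force: [-0.3, -0.4, 0.0]
width: 0.68
grasp_force: 0.0
```

```bash
python3 - <<'E'
from h import *
c=snap('top','top3'); print(sensors.get_state()['clock'],sensors.get_state()['contact_force'])
cv2.imwrite('pics/v3.png',cv2.resize(cv2.imread('pics/top3.png'),(784,588)))
ys,xs=np.mgrid[120:220,300:400]
P=np.array([world(c,x,y,r=0) if c['range_z'][y,x]>0 else [0,0,0] for x,y in zip(xs.ravel(),ys.ravel())])
Q=P[(abs(P[:,0]-625)<75)&(abs(P[:,1]+165)<45)&(P[:,2]>35)&(P[:,2]<60)]
print(len(Q),cv2.minAreaRect(Q[:,:2].astype(np.float32)))
A=np.c_[Q[:,:2]-Q[:,:2].mean(0),np.ones(len(Q))];print(np.linalg.lstsq(A,Q[:,2],rcond=None)[0])
B=P[(abs(P[:,0]-470)<20)&(P[:,2]>72)&(P[:,2]<88)];print('bar',B[:,0].mean())
E
```

```text
18.7667 [ 0.01708443 -0.73794134  0.10009713]
739 ((623.3286743164062, -161.9355010986328), (46.41545867919922, 122.60896301269531), 89.97084045410156)
[-5.44574998e-03 -1.19149765e-02  4.33335807e+01]
bar 489.5923214945561
```

View pics/v3.png

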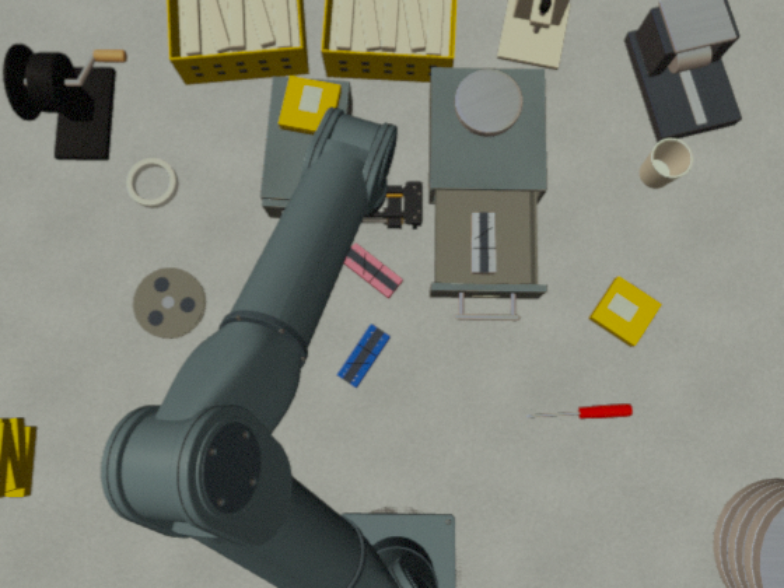

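The picture shows the block flat in the drawer (483,243), carton (625,312) and reel (170,302) unmoved. I'll check that the drawer hasn't crept since release.

```bash
python3 - <<'E'
from h import *
g=lambda f:cv2.cvtColor(cv2.imread(f'pics/{f}.png'),cv2.COLOR_BGR2GRAY).astype(np.float32)
a,b,o=g('top1'),g('top3'),g('top0'); s=np.s_[215:235,315:385]
print(cv2.phaseCorrelate(a[s],b[s],cv2.createHanningWindow((70,20),cv2.CV_32F)))
for f in('top1','top3'):
    c=load(f); col=g(f)[218:236,335:362].mean(1); k=218+int(col.argmax()); print(f,k,np.round(col[k-218-2:k-218+3]),world(c,348,k,z=81)[0])
for s in(np.s_[190:255,415:480],np.s_[185:250,88:153]): print(cv2.phaseCorrelate(o[s],b[s],cv2.createHanningWindow((65,65),cv2.CV_32F)))
E
```

```text
((-0.07464673555736567, -0.42148996809332573), 0.949055513408449)
top1 219 [] 490.00758328262884
top3 220 [157. 158. 158. 157. 156.] 487.37821043511485
((-0.022187520561921303, -0.11605601379170594), 1.032723706997471)
((-0.06933440829870108, -0.06785276640491844), 1.0149985489286022)
```

```bash
python3 -c "
from station import workorder
print(workorder.finish_job())"
```

```text
the job is handed in; nothing more can be done
None
```

I pulled the wide drawer out to its stop, set the aluminium splicing block flat on its floor, and handed the job in at about 19 s; in the last picture the drawer was within about 1 mm of the stop, the carton and reel had not moved and the narrow drawer was never touched, but no verdict came back.

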